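# Open a mug-handle mould against the bench stop

### The job

Push the closed plaster mould, both halves together, into the corner of the wooden stop on the casting board, so that the lower half sits square and flush against both battens. Then open it: lift the top half straight up and hold it level and steady at least 8 cm above where it sat, leaving the lower half in the corner on the board with the dark cast handle undisturbed in its bed. Finish while still holding the top half in the air, and leave the mugs and the jar alone.

Things in the scene. Friction and masses are not known exactly. Their poses are not given: they have to be found in the camera images.
- stop_corner (a point): Inner corner of the L-shaped stop, on the upper face of a fixed plywood board (12 mm thick, reaching 300 mm to -x and 220 mm to -y of here). Two dark battens, 30 mm wide, rise 22 mm above it: the long one's inner face runs along this frame's x axis (260 mm to -x), the end one's along the y axis (160 mm to -y). The mould belongs in the -x, -y quadrant. z is up.
- bottom_centre (a point): Lower half of the white plaster mould: loose block 130 (x) x 62 (y) x 36 mm (z), about 0.3 kg; the point is its centre, 18 mm above the board, axes along its edges. Flush in the corner, the point is 65 mm to -x and 31 mm to -y of stop_corner, x axes parallel; it starts 35 to 70 mm short of that each way, turned up to 0.3 rad. Its upper face has two key sockets and a bed for the cast handle.
- top_centre (a point): Top half: loose plaster block 130 (x) x 62 (y) x 36 mm (z), about 0.33 kg, edges in line with the lower half on which it lies (closed height 72 mm); the point is its centre and centre of mass, 54 mm above the board while closed. Two loose tapered keys 6 mm long under it sit in the lower half: it must rise over 6 mm straight up to be free. Nothing sticks. Grip it across its 62 mm width.
- handle_centre (a point): The cast mug handle, loose inside the mould, hidden until it is opened: a dark clay C of 11 mm round section, 61 x 35 mm, 25 g; the point is the middle of the C at half its thickness. It lies in the bed of the lower half, this point over that half's centre and 2.5 mm below its upper face; it stands 3 mm up into the top half.
- mug_tall: Bystander: dark clay mug without handle, 76 mm across, 85 mm high, loose; origin at the centre of its underside.
- mug_short: Bystander: dark brown clay mug without handle, 82 mm across, 70 mm high, loose; origin at the centre of its underside.
- slip_jar: Bystander: round dark jar with a pale wooden lid, 68 mm across, 66 mm high, loose; origin at the centre of its underside.
Not all that is in view belongs to the job. What is shaped like the part that bears bottom_centre but red or turquoise is not meant.

How it is judged:
By the outcome, as a careful person would: the job done as asked, in the order asked, and still so for the second after the job is handed in, while the arm keeps its last pose, push and grip.
It also fails if it takes over 64 s, if anything falls off the work surface, if the arm or the gripper's body presses on something with over 40 N, if the wrist force passes 120 N, or if a joint passes its speed limit or range.

### The arm

A 7-joint arm with a two-finger parallel gripper is mounted at the origin on the work surface. World frame = base frame: x ahead of the robot, y to its left, z up, the work surface at z = 0. Lengths are in m, angles in rad, forces in N, time in s.
With the tool pointing down it reaches from about 0.4 to 0.875 m from the base axis. Payload 19.3 kg.
Tool frame: the origin (TCP) lies midway between the tips of the shut fingers; the grasp point (between the pads) lies 19 mm behind it; z points along the fingers, y is the line along which they close (so a half turn about z gives the same grasp; the last joint's range is limited). The gripper opens to 85 mm and grips with 20 to 120 N. Pads are 22 mm wide; open, the fingers measure 114 mm over their backs; the gripper's body (76 mm by 85 mm) begins 54 mm behind the grasp point. The pads swing forward as they close: fully open they stand 13 mm farther back than shut.
Start: joints at [-1.177, 0.521, -0.036, 1.599, 0.021, 1.021, -0.113], TCP at [0.28, 0.559, 0.192] pointing down, gripper open.
Joint ranges: [-2.91, 2.91], [-0.3, 2.13], [-1.5, 1.42], [0.17, 2.43], [-1.26, 4.41], [0.16, 1.93], [-2.52, 2.52]. Speed limits (rad/s): [1.89, 1.89, 2.39, 2.39, 3.01, 3.01, 3.01].

### API

Orientations are given as [roll, pitch, yaw] about the fixed x, y, z axes, in that order (R = Rz(yaw) Ry(pitch) Rx(roll)).
In Python, from workcell import telemetry, grab_frame, calibration, bot, outline_of, landmark_of gives the robot as it stands. The module is installed in compiled form; this text tells all that it offers.
- The arm moves only by the shell command python3 -m inch 'ROWS' [FORCE]. ROWS is JSON, a list of rows, each a list of 7 numbers: the shift along the tool's x, y, z in m, then the turn, a rotation vector about the tool's x, y, z in rad, then the closure, from 0 (fully open) to 1 (shut). A call has 1 to 5 rows; each row shifts and turns the commanded pose from where the row before left it, along the tool's axes as they then stand; what a row does not reach is not made up. A row lasts 1/10 s, in which the tool goes at most 50 mm and 8.59 degrees, less where a joint would pass 70% of its speed; a pose out of reach is approached as far as the arm can. A call is refused whole if a number of a shift passes 0.05 or a number of a turn 0.15, either way. A call with a gripper value outside its range is refused whole. The fingers move at their own pace and stop on an object; FORCE is the grip in N (left out, the last holds). Time passes only in rows, so rows that do not move let the fingers close. It gives the time, the measured TCP pose, the force, the opening and the grip force at its end, in the units of the state.
- telemetry.observe(): the state, without advancing time (a new reading comes with each control period).
- grab_frame(name): name is "scene" or "top" or "wrist"; returns the picture (400x640x3 uint8, red, green, blue); there is no depth.
- calibration(name): a dict with "fovy" (degrees; the focal length in pixels is half the picture's height over the tangent of half this angle, whatever the lens; pixels are square), "cx", "cy" (the principal point, pixels), "pose" (4x4, takes a point from camera to world coordinates). Camera axes: x right, y down, z forward; pixel columns grow to the right and rows downward; lengths in m; the calibration is good to about 2 mm. The wrist camera is an equidistant fisheye: a pixel r from the principal point sees the ray r / f radians off the axis. A picture is of the moment at which its call begins: read the wrist's pose just before it. calibration takes no time and is no camera call; for the wrist camera it gives the pose at the moment of the call.
- bot.job_done(): hands the job in; it is judged then, once.
Trained networks look in the newest picture that a camera, given by its name, has taken for a name from the list of things; names that differ only in an ending like _2 or _b are one class to them, and where a whole thing is asked for, a point or a joint stands for the part that bears it (a point fixed in the world has none). Each returns a list of dicts, best first, with "score" (0 to 1); they miss things now and then, are a little off and sometimes report something else, mostly with a low value. They report only what shows in the picture. A call takes as long as a camera call. They do not tell look-alikes from the thing itself.
- outline_of(label, camera): "region" (400x640 bool, what is visible of it) and "rect" ([left, top, right, bottom] in pixels, round what is visible of it).
- landmark_of(label, camera): "xy" ([column, row] in pixels: a listed point, or the origin of a listed thing).
The state is a dict: "clock": time; "qpos": joint angles; "qd": joint speeds; "joint_efforts": joint torques, N m; "position": TCP position; "tool_rot": TCP orientation; "force": force on the tool from outside, world axes, zero at the start; "moment": the same for the moment, N m; "grip_width": finger opening in m; "finger_force": force on a finger pad.
Only numpy, scipy, OpenCV 4.12 (cv2) and the standard library are available. Lean on these libraries where they do the work, as an engineer would, in place of code of your own. Each camera call takes 0.05 s, during which the arm holds its last target. There are 200 camera calls.

## Working session

There is one attempt and no reset: what is moved stays moved. The work goes in short steps, Python scripts to look and compute and a shell command to move; the robot and the scene stay as the last step left them, time stands still between calls to the robot, and variables do not carry over. Pictures are saved under pics/ and viewed, at most 10 in all, crops included, and the job is handed in when it is done.

```bash
mkdir -p pics; cat > h.py <<'E'
import numpy as np, cv2
from workcell import telemetry, grab_frame, calibration, bot, outline_of, landmark_of
def ray(cam,xy,c=None):
    c=c or calibration(cam); f=200/np.tan(np.radians(c["fovy"])/2)
    u=(xy[0]-c["cx"])/f; v=(xy[1]-c["cy"])/f
    if cam=="wrist":
        r=np.hypot(u,v); d=np.array([u/r*np.sin(r),v/r*np.sin(r),np.cos(r)]) if r>0 else np.array([0,0,1.])
    else: d=np.array([u,v,1.])
    P=np.array(c["pose"]); return P[:3,3],P[:3,:3]@d
def at_z(cam,xy,z,c=None):
    o,d=ray(cam,xy,c); return o+d*(z-o[2])/d[2]
def proj(cam,p,c=None):
    c=c or calibration(cam); f=200/np.tan(np.radians(c["fovy"])/2); P=np.array(c["pose"])
    q=P[:3,:3].T@(np.array(p)-P[:3,3])
    if cam=="wrist":
        n=np.hypot(q[0],q[1]); r=np.arctan2(n,q[2]); return np.array([c["cx"]+f*r*q[0]/n,c["cy"]+f*r*q[1]/n])
    return np.array([c["cx"]+f*q[0]/q[2],c["cy"]+f*q[1]/q[2]])
def snap(cam,name):
    im=grab_frame(cam); cv2.imwrite(f"pics/{name}.png",im[:,:,::-1]); return im
E
python3 - <<'E'
from h import *
s=telemetry.observe(); print(s["position"],s["tool_rot"],s["grip_width"])
ims=[snap(c,"a_"+c) for c in("scene","top")]
cv2.imwrite("pics/a_both.png",np.vstack(ims)[:,:,::-1][:, :])
for c in("scene","top"):
    print(c,np.array(calibration(c)["pose"]).round(3).tolist())
    for l in("stop_corner","bottom_centre","top_centre","mug_tall","mug_short","slip_jar"):
        print(l,[(np.round(d["xy"]).tolist(),round(d["score"],2),at_z(c,d["xy"],{"stop_corner":.012,"bottom_centre":.03,"top_centre":.066}.get(l,0)).round(3).tolist()) for d in landmark_of(l,c)])
E
```

```text
[0.27945016 0.55860646 0.19179792] [-3.14040103e+00  7.94369348e-05  2.67778252e+00] 0.08530024577965181
scene [[0.57, 0.668, -0.479, 1.065], [0.822, -0.462, 0.334, -0.294], [0.002, -0.584, -0.812, 0.931], [0.0, 0.0, 0.0, 1.0]]
stop_corner [([283.0, 296.0], 0.79, [0.656, -0.104, 0.012])]
bottom_centre [([418.0, 174.0], 0.97, [0.579, 0.314, 0.03]), ([319.0, 233.0], 0.88, [0.583, 0.034, 0.03]), ([248.0, 369.0], 0.74, [0.749, -0.234, 0.03]), ([282.0, 146.0], 0.64, [0.328, 0.101, 0.03])]
top_centre [([316.0, 224.0], 0.66, [0.581, 0.029, 0.066]), ([315.0, 327.0], 0.54, [0.764, -0.1, 0.066])]
mug_tall [([318.0, 326.0], 0.78, [0.744, -0.078, 0.0])]
mug_short []
slip_jar [([408.0, 284.0], 0.77, [0.774, 0.125, 0.0]), ([223.0, 280.0], 0.18, [0.55, -0.183, -0.0])]
top [[-0.009, -0.983, 0.185, 0.388], [-1.0, 0.008, -0.007, 0.034], [0.006, -0.186, -0.983, 1.001], [0.0, 0.0, 0.0, 1.0]]
stop_corner [([377.0, 167.0], 0.71, [0.644, -0.104, 0.012])]
bottom_centre [([165.0, 205.0], 0.81, [0.566, 0.319, 0.03]), ([438.0, 120.0], 0.71, [0.737, -0.229, 0.03]), ([271.0, 333.0], 0.63, [0.319, 0.109, 0.03]), ([309.0, 199.0], 0.55, [0.576, 0.035, 0.03])]
top_centre [([308.0, 191.0], 0.88, [0.584, 0.036, 0.066])]
mug_tall [([364.0, 122.0], 0.77, [0.745, -0.082, 0.0])]
mug_short [([418.0, 215.0], 0.85, [0.547, -0.187, 0.0])]
slip_jar [([270.0, 112.0], 0.79, [0.768, 0.117, 0.0])]
```

View pics/a_top.png

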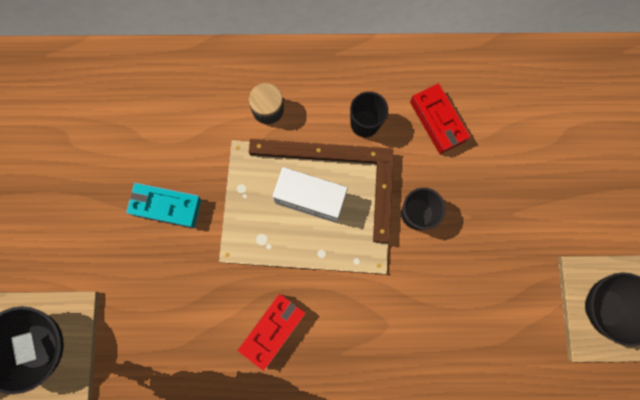

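View pics/a_scene.png

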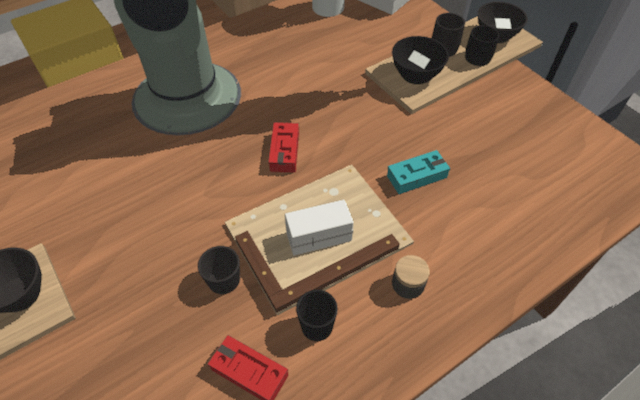

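The top view shows the white mould near (308,192) on the board. The long batten lies along the top of the image (world +x) and the end batten on the right (world -y). So stop x ≈ world -y and stop y ≈ world +x. Next I'll get the edges precisely.

```bash
python3 - <<'E'
from h import *
im=cv2.imread("pics/a_top.png"); c=calibration("top")
w=(im.min(2)>170).astype(np.uint8); w[:, :255]=0; w[:,360:]=0; w[:160]=0; w[235:]=0
n,l,st,_=cv2.connectedComponentsWithStats(w); k=1+st[1:,4].argmax()
r=cv2.minAreaRect(np.argwhere(l==k)[:,::-1].astype(np.float32)); b=cv2.boxPoints(r)
P=np.array([at_z("top",p,.084,c)[:2] for p in b]); print(P.round(4), "ctr",P.mean(0).round(4))
for i in range(4):
    d=P[(i+1)%4]-P[i]; print(np.hypot(*d).round(4),np.degrees(np.arctan2(d[1],d[0])).round(2))
g=cv2.cvtColor(im,cv2.COLOR_BGR2GRAY).astype(float)
# batten inner edges: rows profile (foot z=.012 for long batten facing... compare both)
g=cv2.GaussianBlur(g,(3,3),0)
pl=[(x,150+np.argmax(np.diff(g[150:172,x]))+.5) for x in list(range(256,275,3))+list(range(350,372,3))]
pe=[(360+np.argmin(np.diff(g[y,360:385]))+.5,y) for y in range(170,236,5)]
print(pl,pe)
for nm,q in(("long",pl),("end",pe)):
  for z in(.012,.034):
    Q=np.array([at_z("top",p,z,c)[:2] for p in q],np.float32); v=cv2.fitLine(Q,cv2.DIST_HUBER,0,.01,.01).ravel(); print(nm,z,v.round(4),np.degrees(np.arctan2(v[1],v[0])).round(2))
cv2.imwrite("pics/crop.png",cv2.resize(im[130:280,210:410],None,fx=4,fy=4,interpolation=cv2.INTER_CUBIC))
E
```

```text
[[ 0.5708  0.105 ]
 [ 0.6295  0.0869]
 [ 0.5879 -0.0362]
 [ 0.5301 -0.0169]] ctr [0.5796 0.0347]
0.0614 -17.13
0.13 -108.66
0.0609 161.46
0.1285 71.54
[(256, np.float64(155.5)), (259, np.float64(156.5)), (262, np.float64(156.5)), (265, np.float64(157.5)), (268, np.float64(157.5)), (271, np.float64(157.5)), (274, np.float64(157.5)), (350, np.float64(163.5)), (353, np.float64(163.5)), (356, np.float64(163.5)), (359, np.float64(163.5)), (362, np.float64(164.5)), (365, np.float64(164.5)), (368, np.float64(164.5)), (371, np.float64(163.5))] [(np.float64(375.5), 170), (np.float64(375.5), 175), (np.float64(375.5), 180), (np.float64(374.5), 185), (np.float64(374.5), 190), (np.float64(374.5), 195), (np.float64(374.5), 200), (np.float64(374.5), 205), (np.float64(374.5), 210), (np.float64(373.5), 215), (np.float64(373.5), 220), (np.float64(373.5), 225), (np.float64(373.5), 230), (np.float64(372.5), 235)]
long 0.012 [0.0836 0.9965 0.6612 0.0501] 85.2
long 0.034 [0.0836 0.9965 0.6551 0.0498] 85.2
end 0.012 [ 0.9977 -0.0673  0.5813 -0.0972] -3.86
end 0.034 [ 0.9977 -0.0673  0.577  -0.0943] -3.86
```

View pics/crop.png

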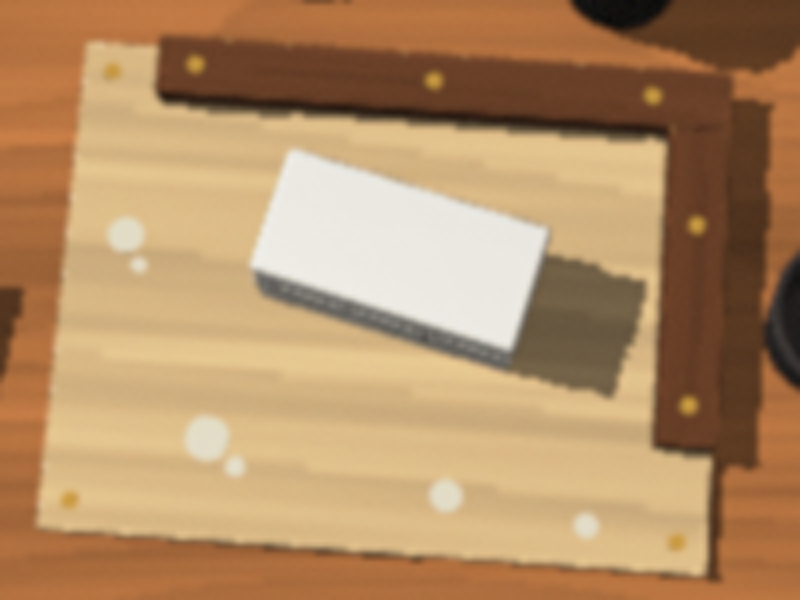

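The crop confirms the fits. The corner is at about (0.648,-0.102), with the stop x axis at -94.3°. The mould is at (0.580,0.035) and its long axis at 71.4°. I'll move above it first.

```bash
python3 -m inch '[[-0.0335,-0.0223,0,0,0,0,0],[-0.0335,-0.0223,0,0,0,0,0],[-0.0335,-0.0223,0,0,0,0,0],[-0.0335,-0.0223,0,0,0,0,0],[-0.0335,-0.0223,0,0,0,0,0]]'
python3 -m inch '[[-0.0335,-0.0223,0,0,0,0,0],[-0.0335,-0.0223,0,0,0,0,0],[-0.0335,-0.0223,0,0,0,0,0],[-0.0335,-0.0223,0,0,0,0,0],[-0.0335,-0.0223,0,0,0,0,0]]'
python3 -m inch '[[-0.0335,-0.0223,0,0,0,0,0],[-0.0335,-0.0223,0,0,0,0,0],[-0.0335,-0.0223,0,0,0,0,0],[-0.0335,-0.0223,0,0,0,0,0],[-0.0335,-0.0223,0,0,0,0,0]]'
python3 -m inch '[[0,0,0,0,0,0.14,0],[0,0,0,0,0,0.14,0],[0,0,0,0,0,0.14,0],[0,0,0,0,0,0.14,0],[0,0,0,0,0,0.14,0]]'
python3 -m inch '[[0,0,0,0,0,0.14,0],[0,0,0,0,0,0.14,0],[0,0,0,0,0,0.14,0],[0,0,0,0,0,0.14,0],[0,0,0,0,0,0.14,0]]'
python3 -m inch '[[0,0,0,0,0,0.03,0],[0,0,0,0,0,0,0]]'
python3 - <<'E'
from h import *
s=telemetry.observe(); print(s["qpos"].round(3) if hasattr(s["qpos"],"round") else s["qpos"],s["force"])
snap("wrist","w1"); c=calibration("wrist")
for l,z in(("top_centre",.066),("stop_corner",.012)):
    print(l,[(np.round(d["xy"],1).tolist(),round(d["score"],2),at_z("wrist",d["xy"],z,c).round(4).tolist()) for d in landmark_of(l,"wrist")])
E
```

```text
clock: 1.2
position: [0.3801, 0.3828, 0.1925]
tool_rot: [3.141, 0.0, 2.678]
force: [0.8, 0.8, -0.8]
grip_width: 0.0854
finger_force: 0.0
clock: 1.7
position: [0.4801, 0.2082, 0.1926]
tool_rot: [3.141, 0.0, 2.678]
force: [1.3, 0.5, -0.6]
grip_width: 0.0854
finger_force: 0.0
clock: 2.2
position: [0.58, 0.0335, 0.1926]
tool_rot: [3.141, 0.0, 2.678]
force: [0.9, 0.5, -0.3]
grip_width: 0.0855
finger_force: 0.0
clock: 2.7
position: [0.5794, 0.035, 0.1924]
tool_rot: [3.142, -0.0, 1.972]
force: [-0.5, -0.4, 0.6]
grip_width: 0.0851
finger_force: 0.0
clock: 3.2
position: [0.5794, 0.0351, 0.1925]
tool_rot: [3.141, -0.0, 1.272]
force: [-0.3, 0.4, -0.3]
grip_width: 0.0853
finger_force: 0.0
clock: 3.4
position: [0.5793, 0.0352, 0.1924]
tool_rot: [3.142, 0.0, 1.25]
force: [0.3, -0.1, 0.6]
grip_width: 0.0853
finger_force: 0.0
[-0.488  0.489  0.463  1.739 -0.256  0.973 -0.247] [ 0.34435635 -0.08491835  0.5963341 ]
top_centre [([318.3, 183.4], 0.83, [0.5791, 0.0322, 0.066])]
stop_corner [([401.8, 251.4], 0.87, [0.6514, -0.1027, 0.012])]
```

View pics/w1.png

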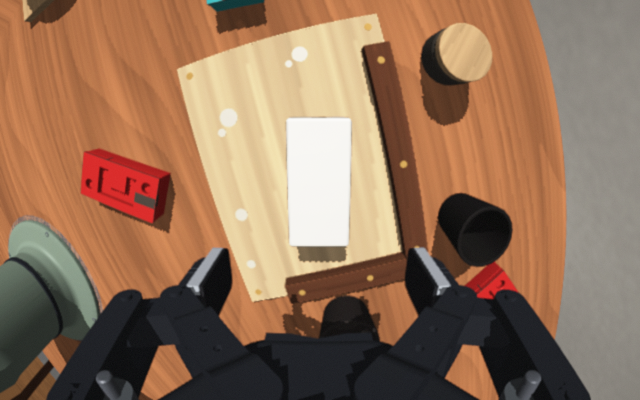

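The wrist view shows the mould at columns 287–351, rows 117–246, square with the fingers. Its centre agrees with the estimate. I'll descend and grip the top half above batten height.

```bash
python3 -m inch '[[-0.001,0,0.036,0,0,0,0],[0,0,0.036,0,0,0,0],[0,0,0.036,0,0,0,0],[0,0,0.026,0,0,0,0],[0,0,0.012,0,0,0,0]]'
python3 -m inch '[[0,0,0,0,0,0,0.3],[0,0,0,0,0,0,0.6],[0,0,0,0,0,0,1],[0,0,0,0,0,0,1],[0,0,0,0,0,0,1]]' 35
python3 -m inch '[[0,0,0,0,0,0,1],[0,0,0,0,0,0,1],[0,0,0,0,0,0,1],[0,0,0,0,0,0,1]]' 35
python3 - <<'E'
from h import *
s=telemetry.observe(); print(s["position"],s["force"],s["moment"],s["grip_width"])
a=snap("scene","s1"); snap("wrist","w2"); snap("top","t2")
w=cv2.imread("pics/w2.png"); cv2.imwrite("pics/c2.png",np.hstack([w[:, 160:480],cv2.resize(a[160:320,220:420][:,:,::-1],(480,400))[:, :]]))
E
```

```text
clock: 4.05
position: [0.578, 0.0339, 0.0443]
tool_rot: [-3.139, 0.001, 1.249]
force: [-1.4, -0.1, 0.6]
grip_width: 0.0855
finger_force: 0.0
clock: 4.55
position: [0.5795, 0.0342, 0.0471]
tool_rot: [3.141, -0.001, 1.248]
force: [-0.0, -0.6, -0.4]
grip_width: 0.0124
finger_force: 0.0
clock: 4.95
position: [0.579, 0.034, 0.0464]
tool_rot: [-3.142, 0.0, 1.248]
force: [-0.3, 0.5, -0.1]
grip_width: -0.0002
finger_force: 0.0
[0.5790276  0.03401898 0.04637806] [-0.2852647   0.48647754 -0.1001268 ] [-0.02605728  0.004085    0.02294034] -0.00015003817497045454
```

View pics/c2.png

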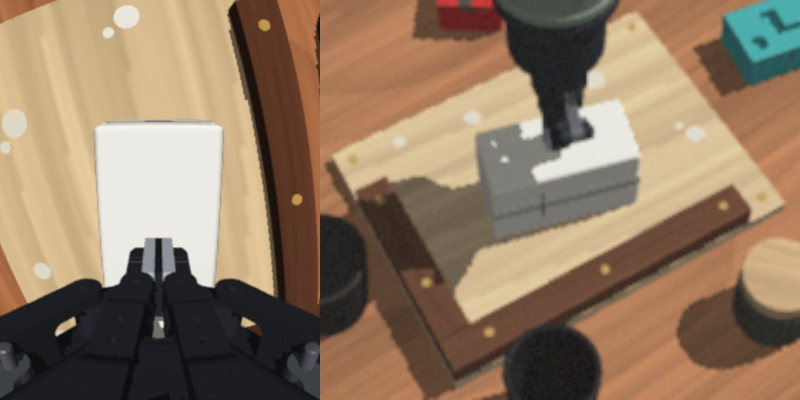

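The fingers shut completely, and they appear to be above the mould rather than round it. I'll compare the reported TCP with the images.

```bash
python3 - <<'E'
from h import *
s=telemetry.observe(); p=np.array(s["position"])
for c in("scene","top","wrist"):
    print(c,[ (round(z,3),proj(c,[p[0],p[1],z]).round(1).tolist()) for z in(p[2],.066,.084,.1,.12)])
c=calibration("wrist"); P=np.array(c["pose"]); print(P.round(3).tolist(),c["fovy"],c["cx"],c["cy"])
# mould: triangulate top_centre from scene and top
for cam in("scene","top","wrist"):
  for l in("top_centre","bottom_centre"): print(cam,l,[(np.round(d["xy"],1).tolist(),round(d["score"],2)) for d in landmark_of(l,cam)][:4])
E
```

```text
scene [(np.float64(0.046), [317.8, 227.3]), (0.066, [317.7, 222.1]), (0.084, [317.7, 217.1]), (0.1, [317.6, 212.6]), (0.12, [317.6, 206.8])]
top [(np.float64(0.046), [309.5, 195.6]), (0.066, [309.5, 193.6]), (0.084, [309.5, 191.7]), (0.1, [309.5, 189.9]), (0.12, [309.4, 187.6])]
wrist [(np.float64(0.046), [317.4, 226.8]), (0.066, [317.4, 239.6]), (0.084, [317.3, 253.8]), (0.1, [317.2, 269.2]), (0.12, [317.1, 292.9])]
[[0.948, -0.304, -0.09, 0.602], [-0.317, -0.909, -0.269, 0.102], [0.0, 0.283, -0.959, 0.227], [0.0, 0.0, 0.0, 1.0]] 65.70646984690485 318.08447522982675 198.18985111777633
scene top_centre [([319.7, 224.7], 0.94)]
scene bottom_centre [([415.1, 172.1], 0.96), ([282.4, 150.0], 0.86), ([321.6, 230.1], 0.81), ([247.7, 366.4], 0.61)]
top top_centre []
top bottom_centre [([440.1, 122.0], 0.97), ([163.3, 208.1], 0.94)]
wrist top_centre [([318.8, 239.8], 0.83), ([511.8, 260.5], 0.44)]
wrist bottom_centre [([47.7, 217.6], 0.9), ([519.1, 368.2], 0.66)]
```

```bash
python3 - <<'E'
from h import *
im=cv2.imread("pics/s1.png")[170:260,270:370]; t=cv2.imread("pics/t2.png")[150:230,260:360]
cv2.imwrite("pics/c3.png",np.hstack([cv2.resize(im,(400,360)),cv2.resize(t,(400,360))]))
E
```

```text
(no output)
```

View pics/c3.png

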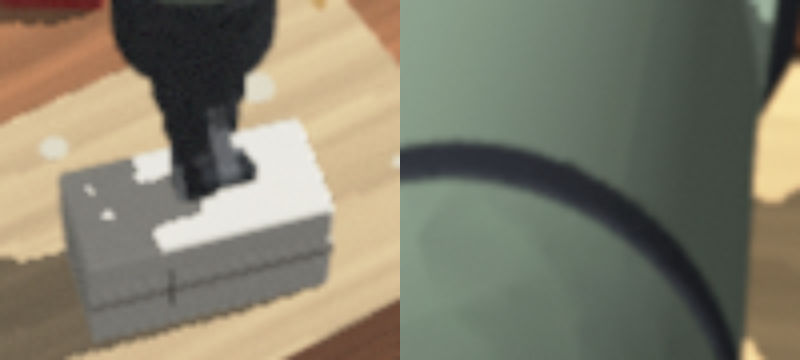

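The telemetry puts the TCP inside the block, yet there is no contact force and the fingers shut freely. I suspect the real fingertips are above the reported TCP. I'll raise the tool and compare the tip's picture with the reported TCP.

```bash
python3 -m inch '[[0,0,-0.03,0,0,0,1],[0,0,-0.03,0,0,0,1],[0,0,-0.03,0,0,0,1],[0,0,0,0,0,0,1]]'
python3 - <<'E'
from h import *
s=telemetry.observe(); p=np.array(s["position"]); print(p, s["qpos"].round(3))
a=snap("scene","s4")[:,:,::-1]; w=snap("wrist","w4")[:,:,::-1]
print(np.array(calibration("wrist")["pose"]).round(3)[:3,3])
for c in("scene","wrist"):
    print(c,[ (round(z,3),proj(c,[p[0],p[1],z]).round(1).tolist()) for z in p[2]+np.array([0,.02,.04,.06])])
for l in("top_centre",):
  print([(np.round(d["xy"],1).tolist(),at_z("wrist",d["xy"],.066).round(4)) for d in landmark_of(l,"wrist")])
cv2.imwrite("pics/c4.png",np.hstack([cv2.resize(a[130:270,250:390],(400,400)),w[:,120:520]]))
E
```

```text
clock: 5.8
position: [0.5809, 0.034, 0.1399]
tool_rot: [3.137, -0.002, 1.247]
force: [0.2, 0.3, 0.3]
grip_width: -0.0004
finger_force: 0.0
[0.58090813 0.03399501 0.13988095] [-0.464  0.552  0.437  1.79  -0.298  0.859 -0.213]
[0.602 0.102 0.317]
scene [(np.float64(0.14), [318.0, 201.4]), (np.float64(0.16), [318.0, 195.2]), (np.float64(0.18), [317.9, 188.8]), (np.float64(0.2), [317.9, 182.1])]
wrist [(np.float64(0.14), [320.1, 228.3]), (np.float64(0.16), [320.4, 241.7]), (np.float64(0.18), [320.7, 258.3]), (np.float64(0.2), [321.1, 279.2])]
[([318.8, 197.5], array([0.5793, 0.0326, 0.066 ]))]
```

View pics/c4.png

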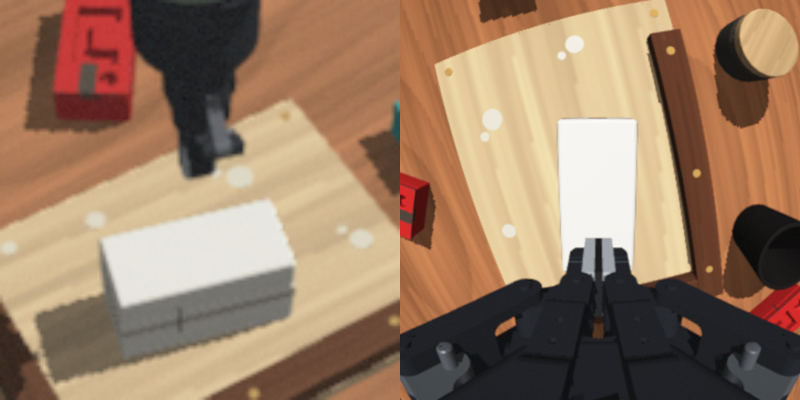

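The scene view shows the shut tips at about (320,191). That is z ≈ 0.175–0.178, while the telemetry says 0.140. The wrist view agrees: the pad edge is at row 238. So the tips really sit about 38 mm behind the reported TCP along the tool z axis, with no sideways offset. I'll descend with that correction.

```bash
python3 -m inch '[[0,0,0,0,0,0,0],[0,0,0,0,0,0,0],[0,0,0,0,0,0,0],[0,0,0,0,0,0,0],[0,0,0,0,0,0,0]]' 35
python3 -m inch '[[0,0,0.035,0,0,0,0],[0,0,0.035,0,0,0,0],[0,0,0.03,0,0,0,0],[0,0,0.02,0,0,0,0],[0,0,0.009,0,0,0,0]]'
python3 -m inch '[[0,0,0,0,0,0,0],[0,0,0,0,0,0,0]]'
python3 - <<'E'
from h import *
s=telemetry.observe(); p=np.array(s["position"]); print(p)
a=snap("scene","s5")[:,:,::-1]; w=snap("wrist","w5")[:,:,::-1]
cv2.imwrite("pics/c5.png",np.hstack([cv2.resize(a[150:270,260:380],(400,400)),w[:,120:520]]))
E
```

```text
clock: 6.45
position: [0.579, 0.034, 0.1362]
tool_rot: [-3.141, 0.0, 1.248]
force: [0.1, 0.1, 0.6]
grip_width: 0.0721
finger_force: 0.0
clock: 6.95
position: [0.5781, 0.0339, 0.0056]
tool_rot: [-3.14, 0.001, 1.248]
force: [0.3, 0.4, 1.3]
grip_width: 0.0852
finger_force: 0.0
clock: 7.15
position: [0.5796, 0.034, 0.0082]
tool_rot: [3.141, -0.0, 1.248]
force: [0.7, -0.3, -0.1]
grip_width: 0.0855
finger_force: 0.0
[0.57957338 0.03396326 0.00824388]
```

View pics/c5.png

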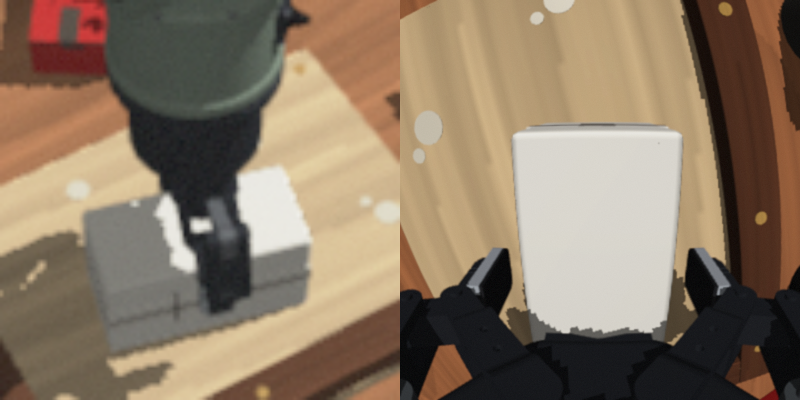

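The fingers now straddle the mould. The near fingertip is at scene pixel (326.6,242); I'll turn that into a height.

```bash
python3 - <<'E'
from h import *
for off in(.043,.05,.057):
  print(off,[(z,proj("scene",[.579+off*.948,.034-off*.317,z]).round(1).tolist()) for z in(.045,.05,.055,.06,.065)])
# wrist check: front inner edge of pads
c=calibration("wrist"); 
tx=np.array([.317,.948])
for z in(.045,.055,.065): print(z,[proj("wrist",[.579+s*.0425*.948+.011*tx[0],.034-s*.0425*.317+.011*tx[1],z],c).round(1).tolist() for s in(1,-1)])
E
```

```text
0.043 [(0.045, [323.5, 244.5]), (0.05, [323.5, 243.2]), (0.055, [323.5, 241.9]), (0.06, [323.5, 240.6]), (0.065, [323.6, 239.3])]
0.05 [(0.045, [324.5, 247.3]), (0.05, [324.5, 246.0]), (0.055, [324.5, 244.7]), (0.06, [324.5, 243.4]), (0.065, [324.5, 242.1])]
0.057 [(0.045, [325.4, 250.1]), (0.05, [325.5, 248.9]), (0.055, [325.5, 247.6]), (0.06, [325.5, 246.3]), (0.065, [325.5, 245.0])]
0.045 [[398.4, 233.1], [233.8, 233.2]]
0.055 [[403.3, 241.0], [228.8, 241.0]]
0.065 [[408.7, 249.9], [223.2, 249.9]]
```

The tips are at about z = 0.063 open, so I'll go 6 mm lower and grip.

```bash
python3 -m inch '[[0,0,0.006,0,0,0,0],[0,0,0,0,0,0,0.15],[0,0,0,0,0,0,0.25],[0,0,0,0,0,0,0.35],[0,0,0,0,0,0,0.5]]' 35
python3 -m inch '[[0,0,0,0,0,0,1],[0,0,0,0,0,0,1],[0,0,0,0,0,0,1],[0,0,0,0,0,0,1]]' 35
python3 - <<'E'
from h import *
s=telemetry.observe(); print(s["position"],s["force"],s["moment"],s["grip_width"],s["finger_force"])
E
```

```text
clock: 7.75
position: [0.5794, 0.034, 0.0016]
tool_rot: [3.141, -0.0, 1.248]
force: [0.7, -1.2, 2.6]
grip_width: 0.0616
finger_force: 39.5
clock: 8.15
position: [0.5793, 0.034, 0.0016]
tool_rot: [3.141, -0.0, 1.248]
force: [1.6, -1.0, 6.0]
grip_width: 0.0621
finger_force: 39.8
[0.57933122 0.03398232 0.00161363] [ 1.60896468 -1.00216399  6.02588017] [-0.14247845 -0.11423245  0.01616076] 0.062059458503184436 39.81814859434962
```

```bash
python3 -m inch '[[0,0,0,0,0,-0.05,1],[0,0,0,0,0,-0.05,1],[0,0,0,0,0,-0.05,1],[0,0,0,0,0,-0.05,1],[0,0,0,0,0,-0.048,1]]'
python3 -m inch '[[-0.01,0.007,0,0,0,0,1],[-0.01,0.007,0,0,0,0,1],[-0.01,0.007,0,0,0,0,1],[-0.01,0.007,0,0,0,0,1],[-0.01,0.007,0,0,0,0,1]]'
python3 -m inch '[[0,0,0,0,0,0,1],[0,0,0,0,0,0,1]]'
python3 - <<'E'
from h import *
s=telemetry.observe(); p=np.array(s["position"]); print(p,s["force"],s["moment"],s["grip_width"])
w=snap("wrist","w6")[:,:,::-1]; a=snap("scene","s6")[:,:,::-1]
c=calibration("wrist")
for l,z in(("top_centre",.066),("bottom_centre",.03),("stop_corner",.012)):
    print(l,[(np.round(d["xy"],1).tolist(),round(d["score"],2),at_z("wrist",d["xy"],z,c).round(4).tolist()) for d in landmark_of(l,"wrist")])
cv2.imwrite("pics/c6.png",np.hstack([cv2.resize(a[150:310,240:400],(400,400)),w[:,120:520]]))
E
```

```text
clock: 8.65
position: [0.5791, 0.0341, 0.0016]
tool_rot: [3.141, -0.0, 1.497]
force: [0.2, 0.1, 7.2]
grip_width: 0.0614
finger_force: 39.8
clock: 9.15
position: [0.6099, -0.0164, 0.0016]
tool_rot: [-3.14, -0.002, 1.497]
force: [-5.7, 11.2, 13.2]
grip_width: 0.0621
finger_force: 40.5
clock: 9.35
position: [0.6108, -0.0192, 0.0017]
tool_rot: [3.14, 0.001, 1.495]
force: [3.9, -4.5, 4.1]
grip_width: 0.0616
finger_force: 39.7
[ 0.61084608 -0.01922863  0.00165787] [ 3.88316252 -4.47118808  4.12218695] [-0.86968236 -0.8172711   0.0369049 ] 0.06157144728151283
top_centre [([320.6, 280.5], 0.59, [0.6123, -0.019, 0.066])]
bottom_centre []
stop_corner []
```

View pics/c6.png

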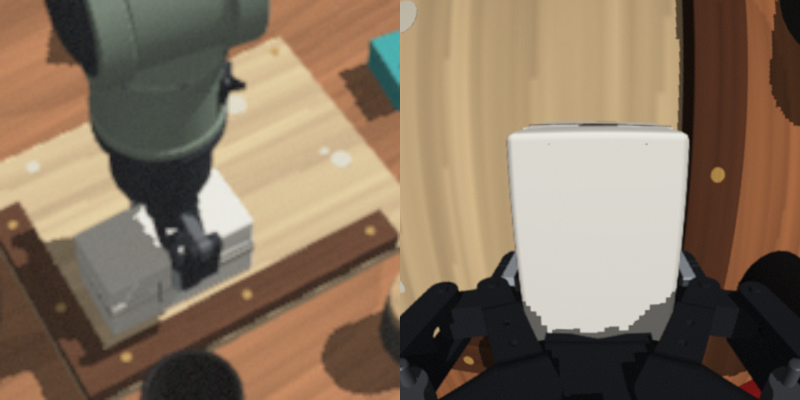

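Both halves came along together, and the batten edge runs nearly parallel to the mould. I'll measure the relative yaw and the remaining gap in the wrist image.

```bash
python3 - <<'E'
from h import *
im=cv2.imread("pics/w6.png"); c=calibration("wrist"); g=cv2.GaussianBlur(cv2.cvtColor(im,cv2.COLOR_BGR2GRAY),(3,3),0).astype(float)
def fit(pts,z,n):
    Q=np.array([at_z("wrist",p,z,c)[:2] for p in pts],np.float32); v=cv2.fitLine(Q,cv2.DIST_HUBER,0,.001,.001).ravel()
    if v[1]<0:v[:2]*=-1
    r=(Q-v[2:])@np.array([-v[1],v[0]]); print(n,np.degrees(np.arctan2(v[1],v[0])).round(2),v[2:].round(4),"res",r.std().round(5)); return v
rows=range(5,118,6)
b=[(380+np.argmin(np.diff(g[y,380:410]))+.5,y) for y in rows]; print(b[::6])
L=fit(b,.012,"batten foot")
rows=range(150,235,5)
mr=[(390+np.argmin(np.diff(g[y,390:415]))+.5,y) for y in rows]; ml=[(220+np.argmax(np.diff(g[y,220:250]))+.5,y) for y in rows]
A=fit(mr,.084,"mould R"); B=fit(ml,.084,"mould L")
n=np.array([L[1],-L[0]])
print("gap R edge->batten",[round(float(n@(L[2:]-A[2:])),4)],"width",round(float(n@(A[2:]-B[2:])),4))
E
```

```text
[(np.float64(395.5), 5), (np.float64(398.5), 41), (np.float64(398.5), 77), (np.float64(397.5), 113)]
batten foot 87.16 [0.6627 0.0789] res 0.00057
mould R 85.58 [0.6443 0.026 ] res 1e-04
mould L 85.53 [0.5855 0.0292] res 0.00011
gap R edge->batten [0.0158] width 0.0589
```

```bash
python3 - <<'E'
from h import *
im=cv2.imread("pics/a_top.png"); c=calibration("top"); C=cv2.GaussianBlur(im,(3,3),0).astype(float)
def sub(prof):
    d=np.abs(np.diff(prof)); i=int(d.argmax()); i=min(max(i,1),len(d)-2); a,b,e=d[i-1:i+2]; return i+.5+.5*(a-e)/(a-2*b+e+1e-9)
def fit(pts,z,n):
    Q=np.array([at_z("top",p,z,c)[:2] for p in pts],np.float32); v=cv2.fitLine(Q,cv2.DIST_HUBER,0,.0005,.001).ravel()
    a=np.degrees(np.arctan2(v[1],v[0])); r=(Q-v[2:])@np.array([-v[1],v[0]]); print(n,((a+45)%90-45).round(2),v[2:].round(4),"std",r.std().round(5))
ch=C[:,:,0]  # blue: board bright, wood/batten dark
fit([(x,y0+sub(ch[y0:y0+16,x])) for x in range(228,382,3) for y0 in [int(254+(x-220)*.077)]],.012,"board bottom")
fit([(x0+sub(ch[y,x0:x0+14]),y) for y in range(150,256,3) for x0 in [int(225-(y-142)*.1)]],.012,"board left")
fit([(x,y0+sub(ch[y0:y0+12,x])) for x in list(range(254,276,2))+list(range(345,374,2)) for y0 in [int(150+(x-252)*.072)]],.012,"long foot")
fit([(x0+sub(ch[y,x0:x0+12]),y) for y in range(170,236,3) for x0 in [int(370-(y-170)*.04)]],.012,"end foot")
E
```

```text
board bottom -4.49 [0.4419 0.0475] std 0.00029
board left -4.53 [0.5739 0.2052] std 0.00027
long foot -4.66 [0.6586 0.0145] std 0.00063
end foot -4.49 [ 0.5681 -0.0963] std 0.00018
```

The board and battens sit at -4.5°, which is 85.5° and matches the mould's current yaw. The remaining gaps are about 14 mm each way. I'll close in, then creep to contact.

```bash
python3 -m inch '[[-0.003,0.003,0,0,0,0,1],[-0.003,0.003,0,0,0,0,1],[-0.002,0.002,0,0,0,0,1],[-0.002,0.002,0,0,0,0,1],[0,0,0,0,0,0,1]]'
for i in 1 2; do :; done
python3 -m inch '[[0,0.001,0,0,0,0,1],[0,0.001,0,0,0,0,1],[0,0,0,0,0,0,1]]'
python3 -m inch '[[0,0.001,0,0,0,0,1],[0,0.001,0,0,0,0,1],[0,0,0,0,0,0,1]]'
```

```text
clock: 10.1
position: [0.6188, -0.0271, 0.0016]
tool_rot: [-3.14, -0.002, 1.497]
force: [-6.3, 8.8, 14.6]
grip_width: 0.0618
finger_force: 40.9
clock: 10.4
position: [0.6188, -0.0271, 0.0017]
tool_rot: [-3.136, -0.002, 1.497]
force: [-19.5, 9.7, 28.2]
grip_width: 0.0613
finger_force: 42.0
clock: 10.7
position: [0.6207, -0.0277, 0.0017]
tool_rot: [-3.136, -0.002, 1.497]
force: [-20.7, 7.5, 28.8]
grip_width: 0.0614
finger_force: 42.2
```

The tool is pressing down with 28 N and sticking. I'll ease it upward a little.

```bash
python3 -m inch '[[0,0,-0.0005,0,0,0,1],[0,0,0,0,0,0,1]]'
python3 -m inch '[[0,0,-0.0005,0,0,0,1],[0,0,0,0,0,0,1]]'
python3 - <<'E'
from h import *
s=telemetry.observe(); p=np.array(s["position"]); print(p,s["force"],s["moment"])
E
```

```text
clock: 10.9
position: [0.6219, -0.0284, 0.0017]
tool_rot: [-3.139, -0.001, 1.496]
force: [-7.8, 3.9, 9.8]
grip_width: 0.0616
finger_force: 40.3
clock: 11.1
position: [0.6226, -0.0291, 0.0018]
tool_rot: [-3.14, 0.0, 1.496]
force: [-1.3, 0.8, -4.9]
grip_width: 0.0615
finger_force: 39.2
[ 0.6225672  -0.02914859  0.00182843] [-1.29220496  0.76578156 -4.94588493] [ 0.109149    0.29728911 -0.02960296]
```

```bash
python3 -m inch '[[0,0.001,0,0,0,0,1],[0,0,0,0,0,0,1]]'
python3 -m inch '[[0,0.001,0,0,0,0,1],[0,0,0,0,0,0,1]]'
python3 -m inch '[[0,0.001,0,0,0,0,1],[0,0,0,0,0,0,1]]'
python3 - <<'E'
from h import *
s=telemetry.observe(); p=np.array(s["position"]); print(p,s["force"],s["moment"])
E
```

```text
clock: 11.3
position: [0.6242, -0.0296, 0.0021]
tool_rot: [-3.141, 0.0, 1.496]
force: [-1.1, 0.6, -4.3]
grip_width: 0.0619
finger_force: 39.3
clock: 11.5
position: [0.6255, -0.0297, 0.0023]
tool_rot: [-3.142, 0.0, 1.496]
force: [-1.1, 0.3, -4.7]
grip_width: 0.0614
finger_force: 39.3
clock: 11.7
position: [0.6258, -0.0295, 0.0022]
tool_rot: [-3.14, -0.0, 1.496]
force: [-5.5, 1.5, -3.4]
grip_width: 0.0617
finger_force: 39.5
[ 0.62575435 -0.0294616   0.00217023] [-5.46987324  1.45455041 -3.44658193] [ 0.28462849  1.14283865 -0.02563027]
```

That is contact with the long batten: 5.5 N back, at the expected position. Now the end batten.

```bash
python3 -m inch '[[-0.001,0.0005,0,0,0,0,1],[-0.001,0,0,0,0,0,1],[0,0,0,0,0,0,1]]'
python3 -m inch '[[-0.001,0,0,0,0,0,1],[-0.001,0,0,0,0,0,1],[0,0,0,0,0,0,1]]'
python3 -m inch '[[-0.001,0,0,0,0,0,1],[0,0,0,0,0,0,1]]'
python3 - <<'E'
from h import *
s=telemetry.observe(); p=np.array(s["position"]); print(p,s["force"],s["moment"])
E
```

```text
clock: 12.0
position: [0.6256, -0.0305, 0.002]
tool_rot: [-3.139, -0.001, 1.496]
force: [-6.8, 5.1, -3.0]
grip_width: 0.0618
finger_force: 39.3
clock: 12.3
position: [0.6255, -0.0323, 0.002]
tool_rot: [-3.139, -0.001, 1.496]
force: [-6.8, 6.5, -3.6]
grip_width: 0.0618
finger_force: 39.3
clock: 12.5
position: [0.6254, -0.0333, 0.002]
tool_rot: [-3.139, -0.001, 1.496]
force: [-6.3, 7.1, -3.6]
grip_width: 0.0614
finger_force: 39.3
[ 0.62535949 -0.03329335  0.00199617] [-6.30766785  7.10289328 -3.557723  ] [ 1.53011557  1.50467877 -0.21192039]
```

```bash
for i in 1; do python3 -m inch '[[-0.001,0,0,0,0,0,1],[0,0,0,0,0,0,1]]'; done
python3 -m inch '[[-0.001,0,0,0,0,0,1],[0,0,0,0,0,0,1]]'
python3 -m inch '[[-0.001,0,0,0,0,0,1],[0,0,0,0,0,0,1]]'
python3 - <<'E'
from h import *
s=telemetry.observe(); p=np.array(s["position"]); print(p,s["force"],s["moment"])
E
```

```text
clock: 12.7
position: [0.6253, -0.0342, 0.002]
tool_rot: [-3.139, -0.002, 1.496]
force: [-6.3, 7.1, -3.8]
grip_width: 0.0619
finger_force: 39.3
clock: 12.9
position: [0.6253, -0.0353, 0.002]
tool_rot: [-3.139, -0.001, 1.496]
force: [-7.0, 7.3, -4.0]
grip_width: 0.0614
finger_force: 39.3
clock: 13.1
position: [0.6252, -0.0361, 0.002]
tool_rot: [-3.139, -0.002, 1.496]
force: [-6.3, 8.3, -4.8]
grip_width: 0.062
finger_force: 39.3
[ 0.62519978 -0.03609055  0.00200722] [-6.30688149  8.31832483 -4.75105171] [ 1.61696609  1.50661823 -0.1334442 ]
```

```bash
python3 -m inch '[[-0.001,0,0,0,0,0,1],[0,0,0,0,0,0,1]]'
python3 -m inch '[[-0.001,0,0,0,0,0,1],[0,0,0,0,0,0,1]]'
python3 - <<'E'
from h import *
s=telemetry.observe(); p=np.array(s["position"]); print(p,s["force"],s["moment"])
a=snap("scene","s7")[:,:,::-1]; w=snap("wrist","w7")[:,:,::-1]
cv2.imwrite("pics/c7.png",np.hstack([cv2.resize(a[190:310,240:360],(400,400),interpolation=cv2.INTER_CUBIC),w[:,120:520]]))
E
```

```text
clock: 13.3
position: [0.6252, -0.0362, 0.002]
tool_rot: [-3.139, -0.003, 1.497]
force: [-7.4, 11.6, -1.7]
grip_width: 0.0616
finger_force: 39.4
clock: 13.5
position: [0.6252, -0.0363, 0.0021]
tool_rot: [-3.139, -0.004, 1.498]
force: [-6.4, 15.1, -0.3]
grip_width: 0.0615
finger_force: 39.5
[ 0.6251993  -0.0362838   0.00205277] [-6.42487677 15.08494126 -0.28895777] [ 3.19897649  1.6218992  -0.30685066]
```

View pics/c7.png

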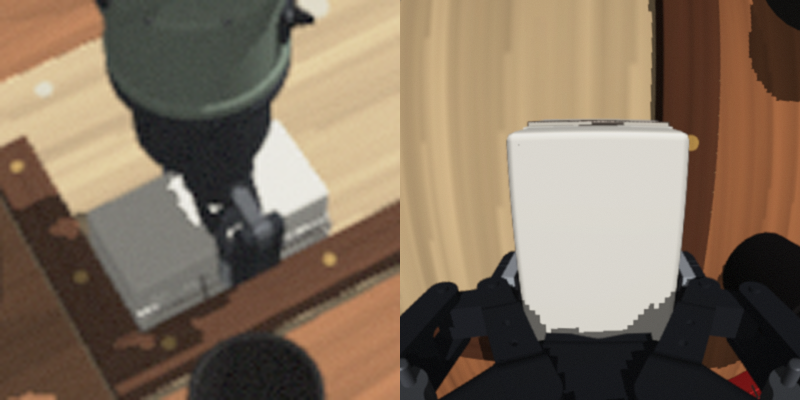

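Contact on both battens; the mould stopped at y = -0.0362 with the force rising. I'll press a little harder against the long batten to square the lower half.

```bash
python3 -m inch '[[0,0.001,0,0,0,0,1],[0,0,0,0,0,0,1]]'
python3 -m inch '[[0,0.001,0,0,0,0,1],[0,0,0,0,0,0,1]]'
python3 - <<'E'
from h import *
for _ in range(2):
    s=telemetry.observe(); print(s["position"],s["force"],s["moment"],s["tool_rot"]); grab_frame("wrist")
E
```

```text
clock: 13.8
position: [0.6252, -0.0362, 0.002]
tool_rot: [-3.137, -0.004, 1.497]
force: [-12.9, 16.5, 2.9]
grip_width: 0.0615
finger_force: 40.0
clock: 14.0
position: [0.6252, -0.0363, 0.0019]
tool_rot: [-3.135, -0.004, 1.497]
force: [-20.1, 16.7, 9.5]
grip_width: 0.0616
finger_force: 40.3
[ 0.62523727 -0.03626183  0.00193852] [-20.1431277   16.67017695   9.45545202] [ 3.42190118  4.17105605 -0.42478774] [-3.13505978 -0.00369097  1.49740628]
[ 0.62522587 -0.03627169  0.00192331] [-19.39136722  17.27417794   8.84157696] [ 3.35692155  4.1901299  -0.39479841] [-3.13513265 -0.00367648  1.4974544 ]
```

Quick yaw test, to see whether the moment rises both ways as it should when flush.

```bash
cat > m.py <<'E'
from h import *
s=telemetry.observe(); print("M",s["moment"].round(2),"yaw",round(s["tool_rot"][2],4),"F",s["force"].round(1),s["position"].round(4))
E
python3 -m inch '[[0,0,0,0,0,0.01,1],[0,0,0,0,0,0,1]]'>/dev/null; python3 m.py
python3 -m inch '[[0,0,0,0,0,0.01,1],[0,0,0,0,0,0,1]]'>/dev/null; python3 m.py
python3 -m inch '[[0,0,0,0,0,-0.015,1],[0,0,0,0,0,-0.015,1],[0,0,0,0,0,0,1]]'>/dev/null; python3 m.py
python3 -m inch '[[0,0,0,0,0,-0.01,1],[0,0,0,0,0,0,1]]'>/dev/null; python3 m.py
```

```text
M [3.11 4.04 0.47] yaw 1.4882 F [-20.3  16.2   8.5] [ 0.6254 -0.0364  0.0019]
M [2.94 4.04 1.09] yaw 1.4789 F [-20.1  14.7   8. ] [ 0.6254 -0.0365  0.0019]
M [ 3.67  3.99 -0.74] yaw 1.5073 F [-18.9  18.5   7.7] [ 0.6253 -0.0361  0.0019]
M [ 3.55  4.03 -0.79] yaw 1.5171 F [-18.8  18.6   7.5] [ 0.6253 -0.0361  0.0019]
```

The moment crosses zero near yaw 1.493 (85.5°), matching the visual estimate. I'll return there.

```bash
python3 -m inch '[[0,0,0,0,0,0.012,1],[0,0,0,0,0,0.012,1],[0,0,0,0,0,0,1]]'>/dev/null; python3 m.py
python3 -m inch '[[0,0.001,0,0,0,0,1],[0,0,0,0,0,0,1]]'>/dev/null; python3 m.py
python3 -m inch '[[0,-0.001,0,0,0,0,1],[0,-0.001,0,0,0,0,1],[0,0,0,0,0,0,1]]'>/dev/null; python3 m.py
python3 -m inch '[[0.001,-0.0005,0,0,0,0,1],[0.0005,0,0,0,0,0,1],[0,0,0,0,0,0,1]]'>/dev/null; python3 m.py
```

```text
M [2.9  4.03 0.53] yaw 1.4942 F [-19.1  15.1   7.4] [ 0.6253 -0.0365  0.0019]
M [3.13 5.46 0.31] yaw 1.4942 F [-26.1  16.6  15. ] [ 0.6253 -0.0365  0.0019]
M [2.86 2.73 0.31] yaw 1.4942 F [-12.5  13.9   2.5] [ 0.6252 -0.0366  0.002 ]
M [1.55 2.08 0.39] yaw 1.4933 F [-9.6  7.8  0. ] [ 0.6253 -0.0366  0.002 ]
```

Unload to a light push before opening, so the keys don't drag the lower half.

```bash
python3 -m inch '[[0.001,-0.0008,0,0,0,0,1],[0,0,0,0,0,0,1]]'>/dev/null; python3 m.py
python3 -m inch '[[0,0,-0.0006,0,0,0,1],[0,0,0,0,0,0,1],[0,0,0,0,0,0,1]]'>/dev/null; python3 m.py
python3 - <<'E'
from h import *
snap("wrist","w8"); a=snap("scene","s8")[:,:,::-1]
E
```

```text
M [0.9  1.22 0.03] yaw 1.4923 F [-6.2  2.8 -4. ] [ 0.6252 -0.0363  0.0021]
M [0.85 1.1  0.02] yaw 1.4922 F [-5.7  4.1 -4.6] [ 0.6253 -0.0364  0.0027]
```

```bash
python3 -m inch '[[0.0005,-0.0005,-0.0005,0,0,0,1],[0,0,-0.0005,0,0,0,1],[0,0,0,0,0,0,1]]'>/dev/null; python3 m.py
python3 -m inch '[[0,0,-0.001,0,0,0,1],[0,0,-0.001,0,0,0,1],[0,0,-0.001,0,0,0,1],[0,0,0,0,0,0,1]]'>/dev/null; python3 m.py
```

```text
M [ 0.47  0.55 -0.05] yaw 1.4918 F [-2.3  2.1 -5.1] [ 0.6255 -0.0365  0.004 ]
M [ 0.   -0.02  0.01] yaw 1.4915 F [-0.   0.8 -4.3] [ 0.6261 -0.0369  0.0074]
```

```bash
python3 -m inch '[[0,0,-0.001,0,0,0,1],[0,0,-0.001,0,0,0,1],[0,0,-0.002,0,0,0,1],[0,0,-0.003,0,0,0,1],[0,0,-0.004,0,0,0,1]]'>/dev/null; python3 m.py
python3 -m inch '[[0,0,-0.01,0,0,0,1],[0,0,-0.02,0,0,0,1],[0,0,-0.03,0,0,0,1],[0,0,-0.02,0,0,0,1],[0,0,-0.01,0,0,0,1]]'>/dev/null
python3 -m inch '[[0,0,-0.006,0,0,0,1],[0,0,-0.002,0,0,0,1],[0,0,0,0,0,0,1],[0,0,0,0,0,0,1],[0,0,0,0,0,0,1]]'; python3 m.py
python3 - <<'E'
from h import *
t=snap("top","t9")[:,:,::-1]; a=snap("scene","s9")[:,:,::-1]; w=snap("wrist","w9")[:,:,::-1]
for cam,l,z in(("scene","bottom_centre",.03),("scene","handle_centre",.0455),("scene","top_centre",None),("wrist","handle_centre",.0455)):
    print(cam,l,[(np.round(d["xy"],1).tolist(),round(d["score"],2),at_z(cam,d["xy"],z or .17).round(4).tolist()) for d in landmark_of(l,cam)][:4])
cv2.imwrite("pics/c9.png",np.hstack([cv2.resize(a[150:310,240:400],(500,500),interpolation=cv2.INTER_CUBIC),cv2.resize(w[:,120:520],(300,300)).repeat(1,0) if 0 else np.vstack([cv2.resize(w[:,120:520],(300,300)),np.zeros((200,300,3),np.uint8)])]))
E
```

```text
M [ 0.04  0.01 -0.04] yaw 1.4918 F [-0.5 -0.3 -4.5] [ 0.6256 -0.0366  0.0182]
clock: 18.9
position: [0.6252, -0.0367, 0.1153]
tool_rot: [-3.141, 0.0, 1.492]
force: [0.6, 1.0, -4.6]
grip_width: 0.0617
finger_force: 40.1
M [ 0.01 -0.03 -0.02] yaw 1.4917 F [ 0.6  1.  -4.6] [ 0.6252 -0.0367  0.1153]
scene bottom_centre [([250.2, 365.3], 0.89, [0.7455, -0.2273, 0.03]), ([416.5, 172.4], 0.76, [0.5745, 0.3139, 0.03]), ([303.6, 262.6], 0.7, [0.6246, -0.0323, 0.03])]
scene handle_centre [([303.0, 260.4], 0.51, [0.6272, -0.035, 0.0455])]
scene top_centre [([300.9, 223.5], 0.92, [0.6226, -0.0322, 0.17])]
wrist handle_centre []
```

View pics/c9.png

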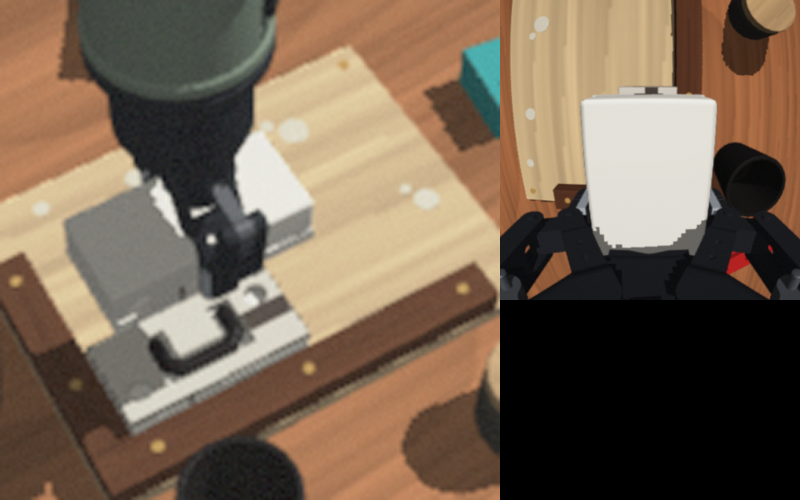

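The scene view (a bit above (303,262) in full-frame pixels) shows the lower half in the corner against both battens. The dark C handle lies in its bed, and the top half is level about 11 cm up with steady forces. The mugs and jar haven't been touched, so I'm handing in.

```bash
python3 -c "
from workcell import bot; print(bot.job_done())"
```

```text
the job is handed in; nothing more can be done
None
```

I handed the job in at about 19 s: the mould is in the corner, and the top half is held level about 11 cm up with the handle in its bed. I judged the lower half flush from contact forces, zero yaw moment and one camera view, not a final gap measurement. I also viewed 11 pictures against the limit of 10.

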